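Load a cartridge into the bench dispenser

ROBOT

A 7-joint arm with a two-finger parallel gripper is mounted at the origin on the work surface. World frame = base frame: x ahead of the robot, y to its left, z up, the work surface at z = 0. Lengths are in m, angles in rad, forces in N, time in s.
With the tool pointing down it reaches from about 0.35 to 0.9 m from the base axis. Payload 8.1 kg.
Tool frame: the origin (TCP) lies at the very end of the fingers, on their centre line; the grasp point (between the pads) lies 19 mm behind it (robot.grip_depth is the y of the grasp point in the tool frame, in m); y points along the fingers, z is the direction in which the jaws open and shut, and the axes are right-handed (so a half turn about y gives the same grasp; the last joint's range is limited). The gripper opens to 92 mm and grips with 3 to 60 N. Pads are 19 mm wide; open, the fingers measure 130 mm over their backs; the gripper's body (75 mm by 190 mm) begins 47 mm behind the grasp point.
Start: joints at [-1.276, 0.434, 0.025, 1.573, -0.012, 1.134, -0.075], TCP at [0.242, 0.576, 0.227] pointing down, gripper open.
Joint ranges: [-2.62, 2.62], [-0.44, 2.09], [-1.27, 1.32], [0.08, 2.57], [-1.32, 4.46], [0.12, 2], [-2.74, 2.74]. Speed limits (rad/s): [2.22, 2.22, 3.01, 3.01, 3.14, 3.14, 3.14].

INTERFACE

Orientations are given as a rotation vector (axis times angle).
In Python, from cell import robot gives the robot as it stands.
- The arm moves only by the tool jog_arm, never from a script. Its argument "plan" is a list of rows, each a list of 2 entries, a list of its own where there are three numbers: the shift along the world's x, y, z in mm, then the turn, a rotation vector about the world's x, y, z in rad. A call has exactly 5 rows; each row is the pose to reach, as a shift and turn from the pose commanded when the call began; what a row does not reach only later rows make up. A row lasts 1/12 s, in which the tool goes at most 41.7 mm and 7.16 degrees, less where a joint would pass 70% of its speed; a pose out of reach is approached as far as the arm can. A call with a gripper value outside its range is refused whole. "claw" is the opening, from 0 (shut) to 1 (fully open), set as the call begins (left out, the last holds). The fingers move at their own pace and stop on an object; "grip_force" is the grip in N (left out, the last holds). Time passes only in rows, so rows that repeat a pose let the fingers close, or fill a call up. It gives the time, the measured TCP pose, the force and the opening at its end, in the units of the state.
- robot.sense(): the state, without advancing time (a new reading comes with each control period).
- robot.grab_frame(name): name is "scene" or "top" or "wrist"; returns (picture, depth): 400x640x3 uint8, red, green, blue; 400x640 float32, m along the optical axis (not along the pixel's ray), 0 where there is no reading.
- robot.camera_params(name): a dict with "fx", "fy", "cx", "cy" (pixels), "xyz" and "attitude" of the camera in the world. Camera axes: x right, y up, looking along -z (the intrinsics and any distortion apply to the point x, -y, -z); pixel columns grow to the right and rows downward; lengths in m; the calibration is good to about 2 mm. A picture is of the moment at which its call begins: read the wrist's pose just before it. camera_params takes no time and is no camera call; for the wrist camera it gives the pose at the moment of the call.
- robot.sign_off(): hands the job in, once; it reports no verdict.
Trained networks look in the newest picture that a camera, given by its name, has taken for a name from the list of things; names that differ only in an ending like _2 or _b are one class to them, and where a whole thing is asked for, a point or a joint stands for the part that bears it (a point fixed in the world has none). Each returns a list of dicts, best first, with "p" (0 to 1); they miss things now and then, are a little off and sometimes report something else, mostly with a low value. They report only what shows in the picture. A call takes as long as a camera call.
- robot.spot_in(camera, thing): "box" ([left, top, right, bottom] in pixels, round what is visible of it).
- robot.place_of(camera, thing): "centre" ([column, row] in pixels: a listed point, or the origin of a listed thing).
The state is a dict: "t": time; "joints": joint angles; "joint_velocities": joint speeds; "effort": joint torques, N m; "tcp_pos": TCP position; "ee_rot": TCP orientation; "wrist_force": force on the tool from outside, world axes, zero at the start; "torque": the same for the moment, N m; "width": finger opening in m.
Only numpy, scipy, OpenCV 4.12 (cv2) and the standard library are available. Lean on these libraries where they do the work, as an engineer would, in place of code of your own. Each camera call takes 0.05 s, during which the arm holds its last target. There are 200 camera calls.

TASK

Load the flanged cartridge into the bench dispenser: lift the sprung clamp bar and turn it aside, lay the cartridge gently down in the trough with its flange in the slot and its nozzle away from the drive unit, then turn the bar back over it and let it down so that it clamps the barrel. Leave the plain tube and everything else on the table where it is.

Things in the scene. Friction and masses are not known exactly. Their poses are not given: they have to be found in the camera images.
- dispenser: Fixed grey bench dispenser. z up, y along its cartridge trough towards the drive unit, x away from the robot at yaw 0. Origin on the table under the trough's axis. Base plate 30 mm high, x -75 to 95, y -95 to 190 mm. Trough: two V saddles 18 mm wide at y = -65 and 45 mm hold a 44 mm barrel with its axis along y at x = 0, 68 mm above the table; between them the barrel's sides are free.
- drive (a point): Middle of the top of the dispenser's drive unit, a grey block 120 (x) by 80 mm (y), 85 mm above the table: dispenser x = 0, y = 150 mm. The clamp bar is turned aside over it.
- slot (a point): Centre of the flange slot, on the trough's axis: dispenser x = 0, y = 85, z = 68 mm; axes as the dispenser's. The slot is 15 mm wide along y, between a fork (gap 52 mm) in front and a plate behind, 72 mm wide, 65 mm high, lips flared 6 mm each side. The seated cartridge's flange centre lies here (the flange has 4.5 mm play each way).
- front_saddle (a point): Trough axis over the front V saddle: dispenser x = 0, y = -65, z = 68 mm. The seated cartridge's point front lies here.
- clamp_post (a point): On the vertical axis about which the clamp bar turns: dispenser x = 65, y = 45, z = 84 mm, level with the underside of the bar when all the way down. Fixed; axes as the dispenser's. Beside it, on the drive unit's side, a dark steel block (58 x 28 mm, 82 mm high) is the ledge for the raised bar. The stem's top is 102 mm high, 130 mm with the bar on its ledge.
- knob (a point): Middle of the black knob standing on the free end of the clamp bar, 105 mm from the post's axis. Stem 20 mm across, 34 mm tall, then a head 26 mm across, 8 mm thick. This point is 20 mm above the bar's top, 22 mm below the head's top. Bar: aluminium, 18 mm wide, 12 mm thick. Closed and down: dispenser x = -40, y = 45, z = 116 mm, the bar crossing the trough over the rear saddle.
- clamp_lift (a joint): Height of the bar, m: 0 fully down, up to 0.045; about 0.006 when clamping the cartridge. Sprung down: about 5 N at 0, 10 N at 0.03, damped. It must be raised past 0.028 before it can turn; turned beyond 0.4 rad, a lug under it rests on the ledge and holds it at 0.028. Turned back, it slides off the ledge between 0.3 and 0 rad and the spring lowers it.
- clamp_swing (a joint): Turn of the bar about the post, rad: 0 closed, pointing along the dispenser's -x across the trough; grows clockwise seen from above, towards the dispenser's +y, to a stop at 1.5. Light friction: it stays where left on the ledge and yields to about 1 N at the knob. The last part, off the ledge, may need a little more.
- cartridge: Loose white cartridge, 0.17 to 0.35 kg, 196 mm long: barrel 44 mm across, round flange 60 mm across and 6 mm thick at the rear, nozzle 18 mm across and 20 mm long in front. Origin on its axis near the centre of mass; y axis towards the flange: flange y = 82 to 88, barrel's front end -88, nozzle tip -108 mm. Starts lying level in one of two wooden rests, axis 50 mm above the table.
- rest_a: The fixed wooden rest the cartridge starts in: board 90 x 150 mm, 12 mm thick, with V saddles 18 mm wide at its y = -55 and 55 mm; the barrel lies along its y axis. Between the saddles the barrel's sides are free. A like rest holds the plain tube. Origin on the table under its middle.
- flange (a point): Centre of the cartridge's flange, on the axis (cartridge y = 85 mm).
- front (a point): Point on the cartridge's axis at cartridge y = -65 mm.
- plain_tube: Bystander: loose white tube, also 44 mm across, 176 mm long, without flange or nozzle, lying in the other wooden rest. Origin at its middle, axis along y.
- tape: Bystander: roll core lying flat, 90 mm across, 24 mm high.
- spatula: Bystander: spatula 190 mm long lying on the table.
- jar: Bystander: jar 64 mm across, 85 mm tall.
- tin: Bystander: tin 76 mm across, 100 mm tall.
- offcut: Bystander: wooden block 70 x 120 x 35 mm.
- mug: Bystander: mug 80 mm across, 90 mm tall.
- wrench: Bystander: wrench 180 mm long lying on the table.

How it is judged:
On the way, in this order (a step that is already met when the one before it is completed fails the run):
1. the clamp bar has been lifted and turned aside (at least 0.7 rad), cartridge not yet in the trough (value of joint clamp_swing above 0.7 rad and distance between flange and slot above 0.05 m), for 0.2 s.
2. the cartridge lies in the trough, flange in the slot, with the bar still turned aside (distance between flange and slot below 0.008 m and distance between front and front_saddle below 0.008 m and value of joint clamp_swing above 0.5 rad), for 0.2 s.
At the end, for the whole second after the job is handed in: The cartridge lies at rest in the trough, its flange centre and its front point each within 8 mm of their seats (flange in the slot, nozzle away from the drive unit), and the clamp bar is closed over it (within 0.12 rad) and pulled down on the barrel (lift 3 to 10 mm) (distance between flange and slot below 0.008 m and distance between front and front_saddle below 0.008 m and value of joint clamp_swing below 0.12 rad and value of joint clamp_lift between 0.003 and 0.01 m and linear speed of cartridge below 0.02 m/s); the robot touches nothing.
It fails at once if the cartridge is dropped or thrown into the trough (faster than 0.6 m/s within 60 mm of its seat) (distance between cartridge and dispenser below 0.128 m and horizontal distance between flange and slot below 0.06 m and linear speed of cartridge above 0.6 m/s).
It fails at once if the plain tube or another bystander is moved by more than 40 mm (distance of any of plain_tube, tape, spatula, jar, tin, offcut, mug, wrench from where it was at the start of the episode above 0.04 m).
It also fails if it takes over 72 s, if anything falls off the work surface, if the arm or the gripper's body presses on something with over 40 N, if the wrist force passes 120 N, or if a joint passes its speed limit or range.

## Working session

There is one attempt and no reset: what is moved stays moved. The work goes in short steps, Python scripts to look and compute and a tool call to move; the robot and the scene stay as the last step left them, time stands still between calls to the robot, and variables do not carry over. Pictures are saved under pics/ and viewed, about 8 in all and at most 12, crops included, and the job is handed in when it is done.

Besides the shell and the picture viewer there is one more tool, called after "Request:" as name(argument=value, ...) on one line, values as JSON. jog_arm: Moves the arm, as the interface text tells. Its arguments: {"type":"object","properties":{"plan":{"type":"array","items":{"type":"array"}},"claw":{"type":"number"},"grip_force":{"type":"number"}},"required":["plan"]}

```bash
mkdir -p pics; ls; cat > h.py <<'E'
import numpy as np, cv2
from cell import robot
from scipy.spatial.transform import Rotation as R
def grab(c,name=None):
    P=robot.camera_params(c); im,d=robot.grab_frame(c)
    if name: cv2.imwrite(f'pics/{name}.png',im[:,:,::-1])
    return im,d,P
def rot(P):
    a=np.array(P['attitude'],float)
    return a if a.shape==(3,3) else R.from_rotvec(a).as_matrix() if a.size==3 else R.from_quat(a).as_matrix()
def ray(P,u,v): return rot(P)@np.array([(u-P['cx'])/P['fx'],-(v-P['cy'])/P['fy'],-1.])
def onz(P,u,v,z):
    r=ray(P,u,v); o=np.array(P['xyz']); return o+r*(z-o[2])/r[2]
def cloud(P,d):
    v,u=np.mgrid[:d.shape[0],:d.shape[1]]
    c=np.stack([(u-P['cx'])/P['fx']*d,-(v-P['cy'])/P['fy']*d,-d],-1)
    return c@rot(P).T+np.array(P['xyz'])
E
python3 - <<'E'
from h import *
print(robot.sense(), robot.grip_depth)
for c in ['top','scene']:
    im,d,P=grab(c,c); print(c,P)
    for t in ['dispenser','drive','slot','front_saddle','clamp_post','knob','cartridge','flange','front','rest_a','plain_tube']:
        for o in robot.place_of(c,t)[:2]:
            u,v=o['centre']; z=dict(drive=.085,slot=.068,front_saddle=.068,clamp_post=.084,knob=.116,cartridge=.05,flange=.05,front=.05,plain_tube=.05).get(t,0)
            print(t,round(o['p'],2),np.round([u,v]),onz(P,u,v,z).round(3))
E
```

```text
pics
{'t': 0.0, 'joints': array([-1.27561074,  0.43522727,  0.02497486,  1.57412539, -0.01157546,
        1.13398171, -0.07508606]), 'joint_velocities': array([-8.09084840e-04,  3.47497239e-05,  1.64118986e-03,  2.67920086e-04,
       -1.55613317e-03,  3.03219824e-04,  2.22667294e-04]), 'effort': array([ 1.03669910e-03, -6.67847013e+01,  9.85164978e-01, -3.14472771e+01,
       -6.05802611e-02,  4.24599834e-02,  1.76303006e-04]), 'tcp_pos': array([0.24197141, 0.57569327, 0.2259314 ]), 'ee_rot': array([-1.54976768,  0.3122705 , -0.31203459]), 'wrist_force': array([ 0.07203694, -0.70543309, -0.05381877]), 'torque': array([ 0.00334333, -0.03101617,  0.01638813]), 'width': 0.09200214660071995} -0.0188
top {'fx': 374.54383438902147, 'fy': 374.54383438902147, 'cx': 315.0713076339894, 'cy': 202.19497627780618, 'xyz': array([ 0.44042771, -0.00783402,  1.29736419]), 'attitude': array([ 0.06686687, -0.05627456, -1.55457617])}
dispenser 0.8 [286. 219.] [0.483 0.103 0.   ]
dispenser 0.4 [388. 233.] [ 0.44 -0.25  0.  ]
drive 0.8 [238. 210.] [0.507 0.252 0.085]
slot 0.74 [400. 177.] [ 0.624 -0.279 
[... 745 characters left out ...]
spenser 0.26 [414. 209.] [0.448 0.253 0.   ]
drive 0.93 [415. 209.] [0.52  0.249 0.085]
slot 0.94 [394. 204.] [0.5   0.184 0.068]
front_saddle 0.96 [356. 188.] [0.461 0.046 0.068]
clamp_post 0.67 [379. 208.] [0.542 0.138 0.084]
clamp_post 0.54 [276. 184.] [ 0.523 -0.219  0.084]
knob 0.46 [390. 180.] [0.441 0.155 0.116]
knob 0.39 [328. 176.] [ 0.477 -0.05   0.116]
cartridge 0.64 [277. 175.] [ 0.456 -0.243  0.05 ]
cartridge 0.26 [467. 270.] [0.681 0.424 0.05 ]
flange 0.75 [305. 173.] [ 0.419 -0.149  0.05 ]
front 0.81 [261. 174.] [ 0.462 -0.303  0.05 ]
rest_a 0.88 [280. 183.] [ 0.447 -0.243  0.   ]
plain_tube 0.64 [394. 183.] [0.389 0.17  0.05 ]
plain_tube 0.6 [252. 206.] [ 0.613 -0.278  0.05 ]
```

```bash
python3 - <<'E'
import cv2
a=cv2.imread('pics/top.png')[110:310,150:490]
cv2.imwrite('pics/top_c.png',cv2.resize(a,None,fx=2.35,fy=2.35,interpolation=cv2.INTER_CUBIC))
E
```

```text
(no output)
```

View pics/top_c.png

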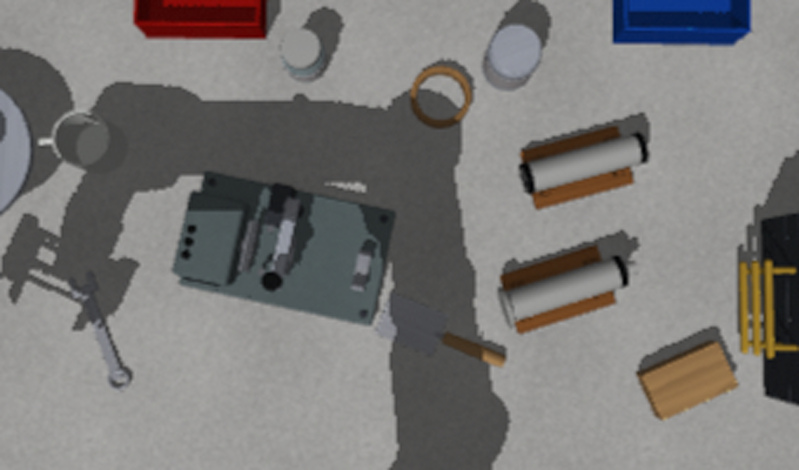

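View pics/scene.png

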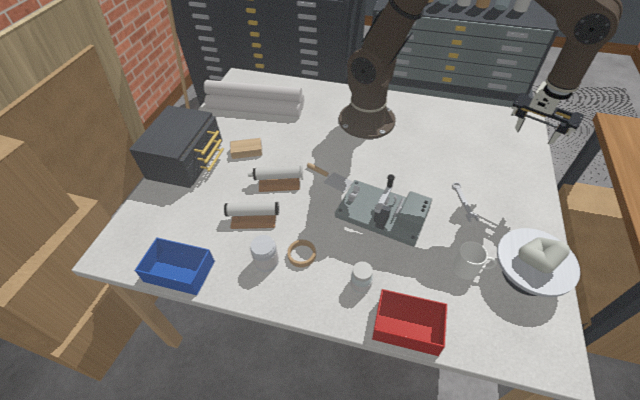

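The cartridge (flange at left, top pixel ~366,238; nozzle right ~415,225) lies in the nearer rest, the plain tube in the farther one. The dispenser has its drive to the left (+y), knob at ~(267,230), post ~(271,196). Next I fit the poses from depth.

```bash
python3 - <<'E'
from h import *
S=robot.sense(); M=R.from_rotvec(S['ee_rot']).as_matrix(); print('tool axes cols\n',M.round(3))
for c in ['top','scene']:
    im,d,P=grab(c); X=cloud(P,d); ok=d>0
    x,y,z=X[...,0],X[...,1],X[...,2]
    print(c,'table z',np.median(z[ok&(abs(x-.35)<.05)&(abs(y-0)<.1)]).round(4))
    m=ok&(z>.02)&(z<.2)&(x>.33)&(x<.64)&(y>-.1)&(y<.36)
    n,l,st,_=cv2.connectedComponentsWithStats(m.astype(np.uint8)); k=1+st[1:,4].argmax(); m=l==k
    # base plate
    mp=m&(abs(z-.03)<.006); q=X[mp]
    if c=='top':
        r=cv2.minAreaRect((X[m][:,:2][X[m][:,2]<.095]*1000).astype(np.float32)); print('rect all',r, cv2.boxPoints(r).round())
        r=cv2.minAreaRect((q[:,:2]*1000).astype(np.float32)); print('rect plate',r, cv2.boxPoints(r).round(), np.median(q[:,2]))
    md=m&(abs(z-.085)<.006)&(y>.19); q=X[md]; r=cv2.minAreaRect((q[:,:2]*1000).astype(np.float32)); print('drive',r,len(q))
    mk=m&(z>.12); q=X[mk]; print('high pts',len(q), q[q[:,1]>0].mean(0).round(3), q[:,2].max())
    mk=m&(z>.128)&(x<.5); q=X[mk]; print('knob head',len(q), q.mean(0).round(3), q[:,2].max())
    for nm,x0,x1 in [('cart',.36,.53),('tube',.56,.7)]:
        mc=ok&(z>.055)&(z<.09)&(x>x0)&(x<x1)&(y<-.1)&(y>-.4); q=X[mc]
        mu=q.mean(0); w,V=np.linalg.eigh(np.cov(q.T)); a=V[:,2]*np.sign(V[1,2]); s=(q-mu)@a
        n2=np.array([-a[1],a[0],0]); print(nm,mu.round(4),a.round(4),'s',s.min().round(4),s.max().round(4),'zmax',q[:,2].max().round(4),'ends',(mu+a*s.min()).round(3),(mu+a*s.max()).round(3),len(q),'perp',((q-mu)@n2).min(),((q-mu)@n2).max())
E
```

```text
tool axes cols
 [[ 0.922  0.     0.387]
 [-0.387  0.     0.922]
 [ 0.    -1.     0.   ]]
top table z 0.0014
rect all ((493.7379150390625, 146.60028076171875), (285.6178283691406, 170.27096557617188), 78.82331848144531) [[383.  23.]
 [550. -10.]
 [605. 270.]
 [438. 303.]]
rect plate ((493.8302001953125, 146.19981384277344), (284.7656555175781, 170.10520935058594), 78.86576843261719) [[383.  23.]
 [550. -10.]
 [605. 269.]
 [438. 302.]] 0.030330986520278547
drive ((503.4359130859375, 248.2353973388672), (79.34037017822266, 120.6839599609375), 79.27984619140625) 875
high pts 52 [0.444 0.153 0.138] 0.1431090549071352
knob head 52 [0.444 0.153 0.138] 0.1431090549071352
cart [ 0.4408 -0.2477  0.068 ] [-0.3205  0.9471  0.0162] s -0.1067 0.0886 zmax 0.0838 ends [ 0.475 -0.349  0.066] [ 0.412 -0.164  0.069] 733 perp -0.02665928915905277 0.029027324186085297
tube [ 0.6182 -0.274   0.0679] [-0.2798  0.9601 -0.004 ] s -0.0916 0.0867 zmax 0.0792 ends [ 0.644 -0.362  0.068] [ 0.594 -0.191  0.068] 680 perp -0.022275003765533326 0.021702145479607964
scene table z 0.0006
drive ((507.9159851074219, 250.9666748046875), (79.58976745605469, 121.4127426147461), 78.89773559570312) 708
high pts 51 [0.45  0.156 0.135] 0.1414502661321455
knob head 43 [0.449 0.157 0.137] 0.1414502661321455
cart [ 0.4505 -0.2425  0.0667] [-0.3054  0.9521  0.0139] s -0.107 0.0888 zmax 0.0787 ends [ 0.483 -0.344  0.065] [ 0.423 -0.158  0.068] 483 perp -0.020727683961969053 0.035267036625763894
tube [ 0.6292 -0.2703  0.0669] [-0.2807  0.9598 -0.0013] s -0.089 0.088 zmax 0.0765 ends [ 0.654 -0.356  0.067] [ 0.604 -0.186  0.067] 584 perp -0.016367181837953153 0.024631284965786805
```

Request:
jog_arm(plan=[[[17,-36,4],[0,0,0.04]],[[34,-72,8],[0,0,0.08]],[[51,-108,12],[0,0,0.12]],[[68,-144,16],[0,0,0.16]],[[85,-180,20],[0,0,0.2]]], claw=1, grip_force=50)

```text
t: 1.72
tcp_pos: [0.3277, 0.3945, 0.247]
ee_rot: [-1.565, 0.153, -0.154]
wrist_force: [0.2, 0.6, 0.2]
width: 0.092
```

Request:
jog_arm(plan=[[[17,-36,2],[0,0,0]],[[34,-72,4],[0,0,0]],[[51,-108,6],[0,0,0]],[[68,-144,8],[0,0,0]],[[85,-180,10],[0,0,0]]])

```text
t: 2.13
tcp_pos: [0.4126, 0.2143, 0.2572]
ee_rot: [-1.564, 0.155, -0.156]
wrist_force: [2.0, 0.3, -0.3]
width: 0.0923
```

Request:
jog_arm(plan=[[[16,-30,0],[0,0,0]],[[32,-63,0],[0,0,0]],[[32,-63,0],[0,0,0]],[[32,-63,0],[0,0,0]],[[32,-63,0],[0,0,0]]])

```text
t: 2.55
tcp_pos: [0.444, 0.1536, 0.2568]
ee_rot: [-1.565, 0.156, -0.156]
wrist_force: [0.2, 1.3, 0.2]
width: 0.0916
```

```bash
python3 - <<'E'
from h import *
S=robot.sense(); M=R.from_rotvec(S['ee_rot']).as_matrix(); print(S['tcp_pos'],S['joints'].round(2),M.round(3),S['wrist_force'])
im,d,P=grab('wrist','w1'); print(P['xyz'])
for t in ['knob','clamp_post','slot','drive']:
    z=dict(drive=.085,slot=.068,clamp_post=.084,knob=.116)[t]
    for o in robot.place_of('wrist',t)[:2]: print(t,o['p'],np.round(o['centre']),onz(P,*o['centre'],z).round(4))
X=cloud(P,d); q=X[(d>0)&(X[...,2]>.13)&(X[...,2]<.15)]
if len(q): print('head',len(q),q.mean(0),np.median(q[:,2]), (q.min(0)+q.max(0))/2)
q=X[(d>0)&(abs(X[...,2]-.085)<.004)&(X[...,1]>.19)]; print('drive',cv2.minAreaRect((q[:,:2]*1000).astype(np.float32)),len(q))
E
```

```text
[0.4439912  0.15360036 0.25679554] [-0.63  0.15  0.21  1.9  -0.04  1.09  0.97] [[ 0.98  -0.     0.197]
 [-0.197  0.001  0.98 ]
 [-0.    -1.     0.001]] [0.24617776 1.26550602 0.16146806]
[0.36381225 0.16897661 0.41398055]
knob 0.61 [322. 185.] [0.444  0.1535 0.116 ]
clamp_post 0.74 [ 59. 215.] [ 0.4279 -0.1645  0.084 ]
slot 0.73 [146. 147.] [ 0.3715 -0.0413  0.068 ]
slot 0.7 [356. 207.] [0.4937 0.1876 0.068 ]
drive 0.68 [412. 214.] [0.5092 0.2499 0.085 ]
head 523 [0.44637897 0.1543537  0.13692052] 0.13708541366667065 [0.44719995 0.1543186  0.1345446 ]
drive ((544.7364501953125, 374.783447265625), (350.92962646484375, 122.92163848876953), 73.13409423828125) 5860
```

View pics/w1.png

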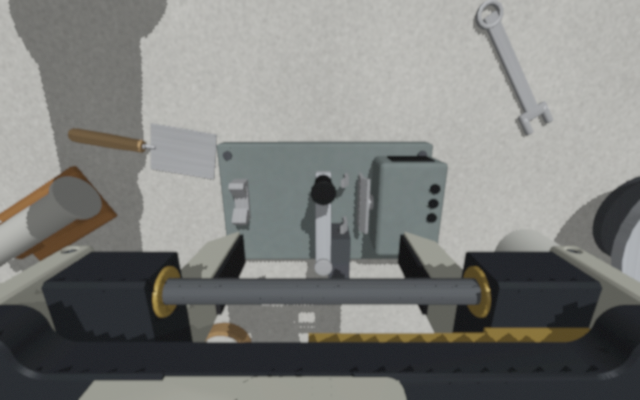

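Wrist view: knob head at ~(322,185), bar running down to the post at (322,268), drive on the right; measured knob (0.444,0.154) agrees with the fit. Descend and grip.

Request:
jog_arm(plan=[[[1,0,-40],[0,0,0]],[[1,0,-80],[0,0,0]],[[1,0,-120],[0,0,0]],[[1,0,-156],[0,0,0]],[[1,0,-156],[0,0,0]]], claw=1)

```text
t: 3.22
tcp_pos: [0.4411, 0.1522, 0.0955]
ee_rot: [-1.571, 0.161, -0.148]
wrist_force: [-1.7, 0.3, 0.4]
width: 0.0918
```

Request:
jog_arm(plan=[[[0,0,0],[0,0,0]],[[0,0,0],[0,0,0]],[[0,0,0],[0,0,0]],[[0,0,0],[0,0,0]],[[0,0,0],[0,0,0]]], claw=0, grip_force=45)

```text
t: 3.63
tcp_pos: [0.4462, 0.1538, 0.1024]
ee_rot: [-1.563, 0.153, -0.157]
wrist_force: [-0.5, -0.3, -0.0]
width: 0.0632
```

Request:
jog_arm(plan=[[[0,0,0],[0,0,0]],[[0,0,0],[0,0,0]],[[0,0,0],[0,0,0]],[[0,0,0],[0,0,0]],[[0,0,0],[0,0,0]]])

```text
t: 4.05
tcp_pos: [0.4452, 0.1532, 0.1008]
ee_rot: [-1.565, 0.155, -0.155]
wrist_force: [-0.1, -1.1, -0.6]
width: 0.0296
```

Request:
jog_arm(plan=[[[0,0,0],[0,0,0]],[[0,0,0],[0,0,0]],[[0,0,0],[0,0,0]],[[0,0,0],[0,0,0]],[[0,0,0],[0,0,0]]])

```text
t: 4.47
tcp_pos: [0.4452, 0.1539, 0.1008]
ee_rot: [-1.565, 0.155, -0.155]
wrist_force: [-0.6, 4.9, 0.9]
width: 0.024
```

Request:
jog_arm(plan=[[[0,0,7],[0,0,0]],[[0,0,14],[0,0,0]],[[0,0,21],[0,0,0]],[[0,0,28],[0,0,0]],[[0,0,36],[0,0,0]]])

```text
t: 4.88
tcp_pos: [0.4461, 0.1534, 0.1365]
ee_rot: [-1.565, 0.154, -0.156]
wrist_force: [7.7, 4.5, -14.5]
width: 0.0239
```

Request:
jog_arm(plan=[[[0,0,0],[0,0,0]],[[0,0,0],[0,0,0]],[[0,0,0],[0,0,0]],[[0,0,0],[0,0,0]],[[0,0,0],[0,0,0]]])

```text
t: 5.3
tcp_pos: [0.4459, 0.1535, 0.1363]
ee_rot: [-1.565, 0.154, -0.156]
wrist_force: [5.9, 5.4, -10.1]
width: 0.024
```

```bash
python3 - <<'E'
import numpy as np
# arc shifts (mm) from closed knob, dispenser yaw -11.13deg, clockwise swing s
y=np.radians(-11.13); Rz=np.array([[np.cos(y),-np.sin(y)],[np.sin(y),np.cos(y)]])
p=lambda s:Rz@np.array([-105*np.cos(s),105*np.sin(s)])
S=[0,.1,.2,.3,.4,.5,.6,.7,.8,.9,1.0,1.1,1.2,1.3,1.4,1.45]
for b in (0,.5,1.0): print(b,[(round(s-b,2),*(p(s)-p(b)).round().astype(int)) for s in S if b<s<=b+.5])
for b in (1.4,.9,.4): print(b,[(round(s-b,2),*(p(s)-p(b)).round().astype(int)) for s in S[::-1] if b-.5<=s<b])
E
```

```text
0 [(0.1, np.int64(3), np.int64(10)), (0.2, np.int64(6), np.int64(20)), (0.3, np.int64(11), np.int64(30)), (0.4, np.int64(16), np.int64(39)), (0.5, np.int64(22), np.int64(47))]
0.5 [(0.1, np.int64(7), np.int64(8)), (0.2, np.int64(15), np.int64(15)), (0.3, np.int64(23), np.int64(21)), (0.4, np.int64(33), np.int64(26)), (0.5, np.int64(42), np.int64(30))]
1.0 [(0.1, np.int64(10), np.int64(3)), (0.2, np.int64(20), np.int64(6)), (0.3, np.int64(31), np.int64(7)), (0.4, np.int64(41), np.int64(7)), (0.45, np.int64(46), np.int64(7))]
1.4 [(-0.1, np.int64(-10), np.int64(0)), (-0.2, np.int64(-21), np.int64(-2)), (-0.3, np.int64(-31), np.int64(-4)), (-0.4, np.int64(-41), np.int64(-7)), (-0.5, np.int64(-51), np.int64(-12))]
0.9 [(-0.1, np.int64(-9), np.int64(-5)), (-0.2, np.int64(-18), np.int64(-11)), (-0.3, np.int64(-25), np.int64(-18)), (-0.4, np.int64(-33), np.int64(-26)), (-0.5, np.int64(-39), np.int64(-35))]
0.4 [(-0.1, np.int64(-5), np.int64(-9)), (-0.2, np.int64(-10), np.int64(-18)), (-0.3, np.int64(-13), np.int64(-28)), (-0.4, np.int64(-16), np.int64(-39))]
```

Request:
jog_arm(plan=[[[3,10,0],[0,0,-0.1]],[[6,20,0],[0,0,-0.2]],[[11,30,0],[0,0,-0.3]],[[16,39,0],[0,0,-0.4]],[[22,47,0],[0,0,-0.5]]])

```text
t: 5.72
tcp_pos: [0.4669, 0.1996, 0.1357]
ee_rot: [-1.502, 0.55, -0.55]
wrist_force: [4.4, 0.9, -11.4]
width: 0.0241
```

Request:
jog_arm(plan=[[[7,8,0],[0,0,-0.1]],[[15,15,0],[0,0,-0.2]],[[23,21,0],[0,0,-0.3]],[[33,26,0],[0,0,-0.4]],[[42,30,0],[0,0,-0.5]]])

```text
t: 6.13
tcp_pos: [0.5083, 0.2307, 0.1354]
ee_rot: [-1.364, 0.934, -0.932]
wrist_force: [2.0, 4.3, -11.2]
width: 0.0245
```

Request:
jog_arm(plan=[[[10,3,0],[0,0,-0.1]],[[20,6,0],[0,0,-0.2]],[[31,7,0],[0,0,-0.3]],[[41,7,0],[0,0,-0.4]],[[41,7,0],[0,0,-0.4]]])

```text
t: 6.55
tcp_pos: [0.5508, 0.2387, 0.1354]
ee_rot: [-1.194, 1.233, -1.233]
wrist_force: [1.2, 9.0, -10.7]
width: 0.0243
```

Request:
jog_arm(plan=[[[0,0,-4],[0,0,0]],[[0,0,-7],[0,0,0]],[[0,0,-7],[0,0,0]],[[0,0,-7],[0,0,0]],[[0,0,-7],[0,0,0]]])

```text
t: 6.97
tcp_pos: [0.55, 0.2394, 0.1295]
ee_rot: [-1.196, 1.228, -1.226]
wrist_force: [0.6, 9.2, -2.1]
width: 0.0244
```

Request:
jog_arm(plan=[[[0,0,0],[0,0,0]],[[0,0,0],[0,0,0]],[[0,0,0],[0,0,0]],[[0,0,0],[0,0,0]],[[0,0,0],[0,0,0]]], claw=0.8)

```text
t: 7.38
tcp_pos: [0.5502, 0.2365, 0.1297]
ee_rot: [-1.196, 1.23, -1.23]
wrist_force: [0.4, 0.4, -0.6]
width: 0.0527
```

Request:
jog_arm(plan=[[[0,0,10],[0,0,0]],[[0,0,45],[0,0,0]],[[0,0,85],[0,0,0]],[[0,0,125],[0,0,0]],[[0,0,125],[0,0,0]]])

```text
t: 7.8
tcp_pos: [0.554, 0.2375, 0.2635]
ee_rot: [-1.184, 1.225, -1.231]
wrist_force: [1.1, 1.0, 0.7]
width: 0.0731
```

```bash
python3 - <<'E'
from h import *
S=robot.sense(); print(S['tcp_pos'],S['joints'].round(2),S['wrist_force'])
im,d,P=grab('top','t2')
for o in robot.place_of('top','knob')[:2]: print(o['p'],onz(P,*o['centre'],.144))
E
```

```text
[0.55396044 0.23747578 0.26345549] [-0.9   0.39  0.58  1.62 -0.23  1.18 -0.3 ] [1.14333509 1.0445277  0.66984464]
0.5 [0.55091497 0.21432624 0.144     ]
```

Request:
jog_arm(plan=[[[-8,-39,2],[0,0,0.04]],[[-16,-78,4],[0,0,0.08]],[[-24,-117,6],[0,0,0.12]],[[-32,-157,8],[0,0,0.16]],[[-40,-196,10],[0,0,0.2]]], claw=1)

```text
t: 8.32
tcp_pos: [0.5085, 0.0392, 0.2639]
ee_rot: [-1.289, 1.081, -1.079]
wrist_force: [1.6, -0.4, 0.3]
width: 0.0916
```

Request:
jog_arm(plan=[[[-8,-39,0],[0,0,0.04]],[[-16,-78,0],[0,0,0.08]],[[-24,-117,0],[0,0,0.12]],[[-32,-157,0],[0,0,0.14]],[[-40,-196,0],[0,0,0.14]]])

```text
t: 8.73
tcp_pos: [0.4685, -0.1564, 0.264]
ee_rot: [-1.342, 0.976, -0.973]
wrist_force: [1.0, -0.3, -1.0]
width: 0.0919
```

Request:
jog_arm(plan=[[[-8,-39,0],[0,0,0]],[[-16,-78,0],[0,0,0]],[[-22,-108,0],[0,0,0]],[[-22,-108,0],[0,0,0]],[[-22,-108,0],[0,0,0]]])

```text
t: 9.15
tcp_pos: [0.4465, -0.2644, 0.2639]
ee_rot: [-1.341, 0.981, -0.978]
wrist_force: [-0.1, 1.4, -0.3]
width: 0.0915
```

```bash
cat > cart.py <<'E'
from h import *
S=robot.sense(); M=R.from_rotvec(S['ee_rot']).as_matrix(); print(S['tcp_pos'].round(4),S['joints'].round(2),'jaw deg',np.degrees(np.arctan2(M[1,2],M[0,2])).round(2), 'down',M[:,1].round(3))
im,d,P=grab('wrist','w2'); pts={}
for t in ['cartridge','flange','front','rest_a']:
    for o in robot.place_of('wrist',t)[:1]: print(t,o['p'],np.round(o['centre']),onz(P,*o['centre'],0 if t=='rest_a' else .05).round(4))
X=cloud(P,d); c=np.array([.443,-.246]); 
m=(d>0)&(X[...,2]>.056)&(X[...,2]<.085)&(np.hypot(X[...,0]-c[0],X[...,1]-c[1])<.13); q=X[m]
mu=q.mean(0); w,V=np.linalg.eigh(np.cov(q[:,:2].T)); a=V[:,1]*np.sign(V[1,1])
for _ in range(3):
    n=np.array([a[1],-a[0]]); s=(q[:,:2]-mu[:2])@a; t=(q[:,:2]-mu[:2])@n
    # centreline per slice (top of cylinder: weighted by circle fit)
    b=[];
    for s0 in np.arange(-.08,.07,.01):
        k=abs(s-s0)<.006
        if k.sum()>20:
            A=np.c_[2*t[k],2*q[k,2],np.ones(k.sum())]; r=np.linalg.lstsq(A,t[k]**2+q[k,2]**2,rcond=None)[0]
            b.append((s0,r[0],r[1],np.sqrt(r[2]+r[0]**2+r[1]**2),q[k,2].max()))
    b=np.array(b); f=np.polyfit(b[:,0],b[:,1],1); a=a+f[0]*n; a/=np.linalg.norm(a); mu[:2]+=f[1]*np.array([a[1],-a[0]])
print(b.round(4)); print('axis',a.round(4),'yaw',np.degrees(np.arctan2(-a[0],a[1])).round(2))
s=(q[:,:2]-mu[:2])@a; print('ends',s.min(),s.max()); o=mu[:2]+a*(s.max()-.088); print('origin from flange end',o,'grasp y=-20:',o-.02*a)
E
python3 cart.py
```

```text
[ 0.4465 -0.2644  0.2639] [-0.15  0.26  0.75  1.82 -0.19  1.14  0.96] jaw deg 17.66 down [-0.002 -0.    -1.   ]
cartridge 0.59 [320. 156.] [ 0.4394 -0.2487  0.05  ]
flange 0.89 [320.  82.] [ 0.4135 -0.165   0.05  ]
front 0.97 [321. 203.] [ 0.4601 -0.308   0.05  ]
[[-0.08    0.0001  0.05    0.0216  0.0734]
 [-0.07   -0.      0.05    0.0215  0.0734]
 [-0.06   -0.      0.05    0.0214  0.0732]
 [-0.05   -0.0001  0.0502  0.0213  0.0733]
 [-0.04   -0.      0.0501  0.0214  0.0731]
 [-0.03   -0.0001  0.0498  0.0215  0.073 ]
 [-0.02   -0.      0.0497  0.0216  0.0729]
 [-0.01   -0.      0.0499  0.0215  0.0724]
 [-0.     -0.      0.0501  0.0214  0.0729]
 [ 0.01    0.0001  0.05    0.0215  0.0726]
 [ 0.02    0.0001  0.0501  0.0213  0.0733]
 [ 0.03    0.      0.0501  0.0213  0.0727]
 [ 0.04    0.      0.0498  0.0215  0.0727]
 [ 0.05   -0.      0.0498  0.0215  0.0731]
 [ 0.06    0.      0.05    0.0214  0.0732]
 [ 0.07   -0.0001  0.055   0.0183  0.0801]]
axis [-0.3168  0.9485] yaw 18.47
ends -0.11397559053309074 0.0816652404916548
origin from flange end [ 0.4427654  -0.24748024] grasp y=-20: [ 0.44910211 -0.26644985]
```

View pics/w2.png

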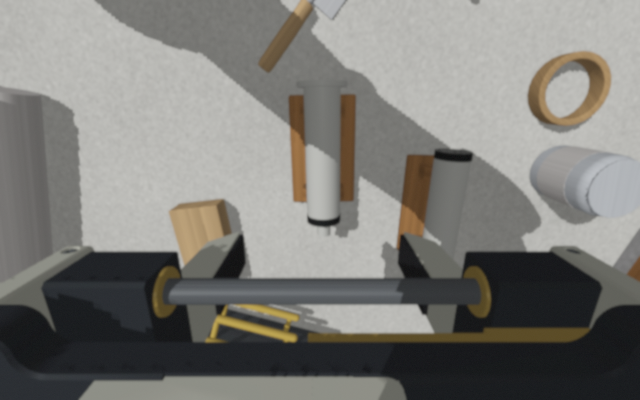

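The cartridge shows with the flange at (322,84), nozzle at (326,230), axis height 50 mm, radius 21.5 mm: it agrees with the spec. Descend and grip at cartridge y = -20.

Request:
jog_arm(plan=[[[3,-2,-40],[0,0,0.014]],[[3,-2,-80],[0,0,0.014]],[[3,-2,-120],[0,0,0.014]],[[3,-2,-150],[0,0,0.014]],[[3,-2,-170],[0,0,0.014]]], claw=1)

```text
t: 9.82
tcp_pos: [0.4502, -0.2626, 0.0917]
ee_rot: [-1.348, 0.967, -0.961]
wrist_force: [0.5, -0.5, 1.1]
width: 0.0918
```

Request:
jog_arm(plan=[[[0,0,-16],[0,0,0]],[[0,0,-32],[0,0,0]],[[0,0,-48],[0,0,0]],[[0,0,-58],[0,0,0]],[[0,0,-63],[0,0,0]]])

```text
t: 10.23
tcp_pos: [0.4509, -0.2635, 0.0305]
ee_rot: [-1.347, 0.965, -0.962]
wrist_force: [0.1, 0.5, 1.2]
width: 0.0918
```

Request:
jog_arm(plan=[[[0,0,0],[0,0,0]],[[0,0,0],[0,0,0]],[[0,0,0],[0,0,0]],[[0,0,0],[0,0,0]],[[0,0,0],[0,0,0]]], claw=0, grip_force=40)

```text
t: 10.65
tcp_pos: [0.4516, -0.2649, 0.0324]
ee_rot: [-1.346, 0.964, -0.966]
wrist_force: [0.0, -0.5, 0.4]
width: 0.0628
```

Request:
jog_arm(plan=[[[0,0,0],[0,0,0]],[[0,0,0],[0,0,0]],[[0,0,0],[0,0,0]],[[0,0,0],[0,0,0]],[[0,0,0],[0,0,0]]])

```text
t: 11.07
tcp_pos: [0.4482, -0.2659, 0.0318]
ee_rot: [-1.348, 0.969, -0.965]
wrist_force: [-8.8, -2.6, 8.7]
width: 0.0435
```

Request:
jog_arm(plan=[[[0,0,15],[0,0,0]],[[0,0,45],[0,0,0]],[[0,0,80],[0,0,0]],[[0,0,120],[0,0,0]],[[0,0,150],[0,0,0]]])

```text
t: 11.48
tcp_pos: [0.4509, -0.2653, 0.1842]
ee_rot: [-1.346, 0.965, -0.966]
wrist_force: [0.9, 0.7, -1.9]
width: 0.0433
```

Request:
jog_arm(plan=[[[2,30,0],[0,0,-0.06]],[[4,65,0],[0,0,-0.12]],[[6,100,0],[0,0,-0.18]],[[8,135,0],[0,0,-0.24]],[[10,165,0],[0,0,-0.3]]])

```text
t: 11.9
tcp_pos: [0.4606, -0.0974, 0.1816]
ee_rot: [-1.22, 1.192, -1.19]
wrist_force: [1.0, 0.6, -2.8]
width: 0.0434
```

Request:
jog_arm(plan=[[[3,35,0],[0,0,-0.06]],[[6,70,0],[0,0,-0.12]],[[8,105,0],[0,0,-0.18]],[[10,138,0],[0,0,-0.217]],[[12,160,0],[0,0,-0.217]]])

```text
t: 12.32
tcp_pos: [0.4725, 0.0639, 0.1815]
ee_rot: [-1.114, 1.348, -1.346]
wrist_force: [-0.1, 0.6, -2.3]
width: 0.0428
```

```bash
cat > chk.py <<'E'
from h import *
import sys
S=robot.sense(); M=R.from_rotvec(S['ee_rot']).as_matrix(); print(S['tcp_pos'].round(4),S['joints'].round(2),'jaw deg',np.degrees(np.arctan2(M[1,2],M[0,2])).round(2), 'down',M[:,1].round(3),S['wrist_force'].round(1),S['torque'].round(2),S['width'])
im,d,P=grab('wrist',sys.argv[1]); za=S['tcp_pos'][2]+.019
for t in ['cartridge','flange','front']:
    for o in robot.place_of('wrist',t)[:1]: print(t,o['p'],np.round(o['centre']),onz(P,*o['centre'],za).round(4))
X=cloud(P,d); 
E
python3 chk.py w3; python3 - <<'E'
from h import *
S=robot.sense(); print(S['tcp_pos'])
im,d,P=grab('wrist'); X=cloud(P,d); y=np.radians(-11.13); a=np.array([-np.sin(y),np.cos(y)]); n=np.array([np.cos(y),np.sin(y)])
q=X[d>0]; p=q[:,:2]-[.4748,.1017]; u=p@n; v=p@a
k=(abs(u)<.04)&(abs(q[:,2]-.2)<.04)&(v>-.15)&(v<.12); print('held',k.sum(),'v range',v[k].min(),v[k].max())
for lo in np.arange(-.08,.1,.02):
    j=k&(v>=lo)&(v<lo+.02)
    if j.sum()>20: print(round(lo,2),j.sum(),'u mid',((u[j].min()+u[j].max())/2).round(4),'zmax',q[j,2].max().round(4), (u[j].max()-u[j].min()).round(3))
k=(q[:,2]>.024)&(q[:,2]<.036)&(abs(u)<.15)&(abs(v-.05)<.2); r=cv2.minAreaRect((q[k,:2]*1000).astype(np.float32)); print('plate',k.sum(),r,'u',np.percentile(u[k],[.5,99.5]),'v',np.percentile(v[k],[.5,99.5]))
k=(abs(q[:,2]-.085)<.004)&(abs(u)<.1)&(v>.1)&(v<.2); print('drive u',np.percentile(u[k],[.5,99.5]),'v',np.percentile(v[k],[.5,99.5]),k.sum())
k=(q[:,2]>.05)&(q[:,2]<.078)&(abs(u)<.05)&(v>.06)&(v<.105); print('slot plates u,v',k.sum(),np.percentile(v[k],[1,25,50,75,99]) if k.sum() else '')
E
```

```text
[0.4725 0.0639 0.1815] [-0.87  0.29  0.79  2.03 -0.26  0.92 -0.13] jaw deg -10.86 down [-0.001  0.001 -1.   ] [-0.1  0.6 -2.3] [-0.19  0.03  0.02] 0.04282564168480492
cartridge 0.89 [321. 229.] [0.4774 0.0843 0.2005]
flange 0.68 [324.  49.] [0.4944 0.1656 0.2005]
front 0.56 [319. 331.] [0.4644 0.0217 0.2005]
[0.47280232 0.06045098 0.18156041]
held 29883 v range -0.08327064798796424 0.06753000205483747
-0.08 1288 u mid 0.0072 zmax 0.2224 0.043
-0.06 1486 u mid 0.0072 zmax 0.24 0.048
-0.04 4911 u mid 0.0041 zmax 0.2399 0.072
-0.02 3590 u mid 0.0069 zmax 0.2226 0.043
0.0 4126 u mid 0.0069 zmax 0.2225 0.044
0.02 4757 u mid 0.0068 zmax 0.2223 0.043
0.04 5585 u mid 0.0067 zmax 0.2224 0.043
0.06 4134 u mid 0.0068 zmax 0.2302 0.06
plate 10000 ((491.0679016113281, 117.61495971679688), (225.36802673339844, 170.3964385986328), 78.80618286132812) u [-0.07157419  0.09674662] v [-0.09213801  0.12717202]
drive u [-0.05378706  0.05224892] v [0.11099384 0.11508556] 855
slot plates u,v 0
```

View pics/w3.png

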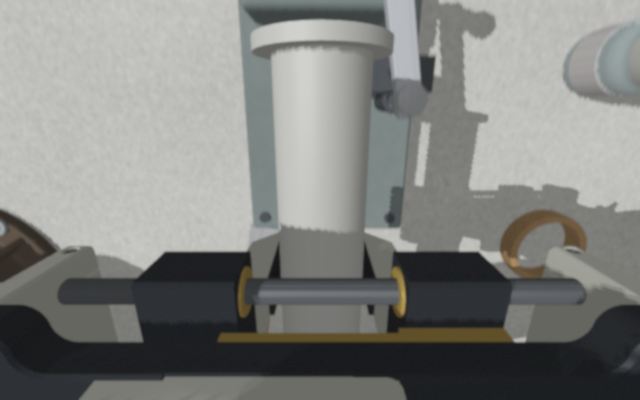

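Wrist view: cartridge held level and aligned, flange end at (320,35), nothing slipped; bar aside at (400,60). It fits a dispenser origin about 2 mm off in +x. Shift over and lower.

Request:
jog_arm(plan=[[[0,12,-10],[0,0,-0.004]],[[0,23,-30],[0,0,-0.004]],[[0,23,-60],[0,0,-0.004]],[[0,23,-80],[0,0,-0.004]],[[0,23,-90],[0,0,-0.004]]])

```text
t: 12.98
tcp_pos: [0.4715, 0.0824, 0.0892]
ee_rot: [-1.114, 1.353, -1.352]
wrist_force: [0.2, 0.1, -2.2]
width: 0.0431
```

Request:
jog_arm(plan=[[[0,0,0],[0,0,0]],[[0,0,-4],[0,0,0]],[[0,0,-9],[0,0,0]],[[0,0,-14],[0,0,0]],[[0,0,-19],[0,0,0]]])

```text
t: 13.4
tcp_pos: [0.4737, 0.0834, 0.073]
ee_rot: [-1.109, 1.35, -1.351]
wrist_force: [-1.3, -0.2, -2.5]
width: 0.0432
```

Request:
jog_arm(plan=[[[0,0,-3],[0,0,0]],[[0,0,-6],[0,0,0]],[[0,0,-9],[0,0,0]],[[0,0,-12],[0,0,0]],[[0,0,-12],[0,0,0]]])

```text
t: 13.82
tcp_pos: [0.4729, 0.0832, 0.0603]
ee_rot: [-1.112, 1.351, -1.351]
wrist_force: [0.8, -0.3, -2.7]
width: 0.0431
```

Request:
jog_arm(plan=[[[0,0,-2],[0,0,0]],[[0,0,-4],[0,0,0]],[[0,0,-6],[0,0,0]],[[0,0,-8],[0,0,0]],[[0,0,-8],[0,0,0]]])

```text
t: 14.23
tcp_pos: [0.473, 0.0832, 0.0524]
ee_rot: [-1.111, 1.351, -1.351]
wrist_force: [0.1, -0.5, -2.1]
width: 0.0433
```

Request:
jog_arm(plan=[[[0,0,-1],[0,0,0]],[[0,0,-2],[0,0,0]],[[0,0,-3],[0,0,0]],[[0,0,-3],[0,0,0]],[[0,0,-3],[0,0,0]]])

```text
t: 14.65
tcp_pos: [0.473, 0.0833, 0.05]
ee_rot: [-1.111, 1.351, -1.35]
wrist_force: [-1.9, 1.2, 4.9]
width: 0.0433
```

```bash
python3 chk.py w4
```

```text
[0.473  0.0833 0.05  ] [-0.74  0.5   0.62  2.14 -0.49  0.63  0.03] jaw deg -11.12 down [-0.  0. -1.] [-1.9  1.2  4.9] [-0.11  0.55  0.01] 0.04330506816739027
cartridge 0.72 [317. 228.] [0.476  0.1044 0.069 ]
flange 0.59 [322.  44.] [0.4948 0.1867 0.069 ]
front 0.69 [319. 331.] [0.4647 0.0411 0.069 ]
```

View pics/w4.png

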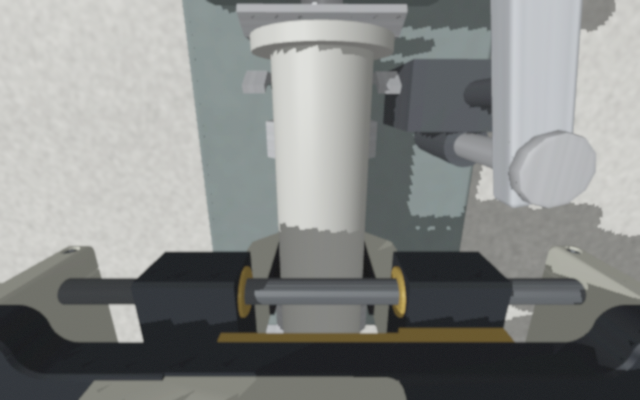

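The flange (320,40) sits between fork (255/388,82) and rear plate (320,15), and contact force shows it resting on the saddles. Release.

Request:
jog_arm(plan=[[[0,0,0],[0,0,0]],[[0,0,0],[0,0,0]],[[0,0,0],[0,0,0]],[[0,0,0],[0,0,0]],[[0,0,0],[0,0,0]]], claw=1)

```text
t: 15.27
tcp_pos: [0.4733, 0.0832, 0.0497]
ee_rot: [-1.111, 1.35, -1.351]
wrist_force: [-0.4, -0.9, 0.3]
width: 0.072
```

Request:
jog_arm(plan=[[[0,0,0],[0,0,0]],[[0,0,0],[0,0,0]],[[0,0,10],[0,0,0]],[[0,0,30],[0,0,0]],[[0,0,60],[0,0,0]]])

```text
t: 15.68
tcp_pos: [0.4717, 0.0826, 0.1095]
ee_rot: [-1.115, 1.353, -1.351]
wrist_force: [0.3, 0.1, 0.6]
width: 0.0919
```

Request:
jog_arm(plan=[[[0,0,40],[0,0,0]],[[0,0,80],[0,0,0]],[[0,0,120],[0,0,0]],[[0,0,150],[0,0,0]],[[0,0,150],[0,0,0]]])

```text
t: 16.1
tcp_pos: [0.4761, 0.0829, 0.2659]
ee_rot: [-1.101, 1.348, -1.352]
wrist_force: [0.2, -0.5, 0.6]
width: 0.092
```

```bash
cat > seat.py <<'E'
from h import *
S=robot.sense(); print(S['tcp_pos'].round(4),S['joints'].round(2),S['wrist_force'].round(1),S['t'])
im,d,P=grab('wrist','w5'); X=cloud(P,d); y=np.radians(-11.13); a=np.array([-np.sin(y),np.cos(y)]); n=np.array([np.cos(y),np.sin(y)])
q=X[d>0]; p=q[:,:2]-[.477,.1028]; u=p@n; v=p@a
k=(abs(u)<.04)&(q[:,2]>.07)&(q[:,2]<.105)&(v>-.15)&(v<.105); print('v range',np.percentile(v[k],[.2,99.8]))
for lo in np.arange(-.1,.1,.02):
    j=k&(v>=lo)&(v<lo+.02)
    if j.sum()>20: print(round(lo,2),j.sum(),'u mid',((u[j].min()+u[j].max())/2).round(4),'zmax',np.percentile(q[j,2],99).round(4))
k=(q[:,2]>.157)&(q[:,2]<.18); 
if k.any(): print('knob head',k.sum(),q[k].mean(0))
for c in ['wrist']:
    for o in robot.place_of(c,'knob')[:2]: print(c,o['p'],o['centre'],onz(P,*o['centre'],.144))
E
python3 seat.py
```

```text
[0.4761 0.0829 0.2659] [-0.99  0.19  0.85  1.9  -0.16  1.11 -0.28] [ 0.2 -0.5  0.6] 16.1
v range [-0.1068119   0.08731154]
-0.1 254 u mid 0.0005 zmax 0.0905
-0.08 517 u mid 0.0006 zmax 0.0905
-0.06 529 u mid 0.0007 zmax 0.0904
-0.04 571 u mid 0.0008 zmax 0.0902
-0.02 602 u mid 0.0008 zmax 0.0904
0.0 615 u mid 0.0009 zmax 0.0906
0.02 662 u mid 0.0004 zmax 0.0904
0.04 729 u mid 0.0097 zmax 0.0902
0.06 816 u mid 0.0099 zmax 0.0902
0.08 409 u mid 0.0008 zmax 0.0984
knob head 155 [0.54800836 0.22768721 0.16308779]
```

Seated: axis 68.4 mm high, level, flange end at y=87.3, nozzle tip -106.8 mm. Now back to the knob.

Request:
jog_arm(plan=[[[16,31,0],[0,0,0.03]],[[31,62,0],[0,0,0.07]],[[46,93,0],[0,0,0.1]],[[62,124,0],[0,0,0.13]],[[77,155,0],[0,0,0.166]]], claw=1)

```text
t: 16.62
tcp_pos: [0.5499, 0.2393, 0.258]
ee_rot: [-1.199, 1.23, -1.229]
wrist_force: [1.4, 0.6, 0.4]
width: 0.0911
```

Request:
jog_arm(plan=[[[0,0,0],[0,0,0]],[[0,0,0],[0,0,0]],[[0,0,0],[0,0,0]],[[0,0,0],[0,0,0]],[[0,0,0],[0,0,0]]])

```text
t: 17.03
tcp_pos: [0.5498, 0.2367, 0.2597]
ee_rot: [-1.195, 1.232, -1.231]
wrist_force: [-0.8, 0.1, 0.5]
width: 0.0919
```

```bash
python3 - <<'E'
from h import *
S=robot.sense(); M=R.from_rotvec(S['ee_rot']).as_matrix(); print(S['tcp_pos'].round(4),S['joints'].round(2),np.degrees(np.arctan2(M[1,2],M[0,2])))
im,d,P=grab('wrist','w6'); X=cloud(P,d); q=X[d>0]; 
k=(q[:,2]>.157)&(q[:,2]<.18)&(np.hypot(q[:,0]-.55,q[:,1]-.235)<.04); print('head',k.sum(),q[k].mean(0),(q[k].min(0)+q[k].max(0))/2)
for o in robot.place_of('wrist','knob')[:2]: print(o['p'],o['centre'],onz(P,*o['centre'],.144))
E
```

```text
[0.5498 0.2367 0.2597] [-1.    0.42  0.74  1.63 -0.3   1.2  -0.23] -1.7313808152680723
head 621 [0.5510291  0.23921859 0.1642608 ] [0.55097398 0.23851949 0.16201702]
0.94 [320.8, 190.4] [0.55026299 0.23813132 0.144     ]
```

View pics/w6.png

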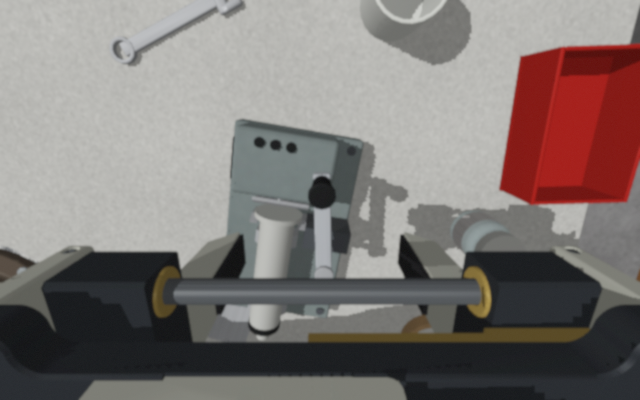

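The knob head at (321,190) is centred between the fingers and the cartridge is seated at (275,265). Descend, grip, lift slightly.

Request:
jog_arm(plan=[[[0,1,-35],[0,0,0]],[[0,1,-70],[0,0,0]],[[0,1,-105],[0,0,0]],[[0,1,-125],[0,0,0]],[[0,1,-131],[0,0,0]]])

```text
t: 17.55
tcp_pos: [0.5479, 0.2383, 0.1255]
ee_rot: [-1.201, 1.232, -1.23]
wrist_force: [-0.5, 0.9, -0.7]
width: 0.0918
```

Request:
jog_arm(plan=[[[0,0,0],[0,0,0]],[[0,0,0],[0,0,0]],[[0,0,0],[0,0,0]],[[0,0,0],[0,0,0]],[[0,0,0],[0,0,0]]], claw=0, grip_force=45)

```text
t: 17.97
tcp_pos: [0.5509, 0.2395, 0.1301]
ee_rot: [-1.193, 1.229, -1.23]
wrist_force: [0.4, -0.0, 0.8]
width: 0.063
```

Request:
jog_arm(plan=[[[0,0,0],[0,0,0]],[[0,0,0],[0,0,0]],[[0,0,0],[0,0,0]],[[0,0,0],[0,0,0]],[[0,0,0],[0,0,0]]])

```text
t: 18.38
tcp_pos: [0.5501, 0.2392, 0.1287]
ee_rot: [-1.196, 1.23, -1.23]
wrist_force: [-0.3, -0.2, -0.4]
width: 0.0302
```

Request:
jog_arm(plan=[[[0,0,0],[0,0,0]],[[0,0,0],[0,0,0]],[[0,0,2],[0,0,0]],[[0,0,4],[0,0,0]],[[0,0,6],[0,0,0]]])

```text
t: 18.8
tcp_pos: [0.5494, 0.2384, 0.1339]
ee_rot: [-1.198, 1.23, -1.231]
wrist_force: [1.5, -3.3, -12.1]
width: 0.0242
```

Held (spring force −12 N). Turn back along the arc.

Request:
jog_arm(plan=[[[-10,0,1],[0,0,0.1]],[[-21,-2,1],[0,0,0.2]],[[-31,-4,1],[0,0,0.3]],[[-41,-7,1],[0,0,0.4]],[[-51,-12,1],[0,0,0.5]]])

```text
t: 19.22
tcp_pos: [0.499, 0.2259, 0.1354]
ee_rot: [-1.399, 0.851, -0.853]
wrist_force: [4.9, -4.1, -11.0]
width: 0.0245
```

Request:
jog_arm(plan=[[[-9,-5,0],[0,0,0.1]],[[-18,-11,0],[0,0,0.2]],[[-25,-18,0],[0,0,0.3]],[[-33,-26,0],[0,0,0.4]],[[-39,-35,0],[0,0,0.5]]])

```text
t: 19.63
tcp_pos: [0.4614, 0.1909, 0.136]
ee_rot: [-1.52, 0.464, -0.469]
wrist_force: [6.5, -3.5, -10.7]
width: 0.0241
```

Request:
jog_arm(plan=[[[-5,-9,0],[0,0,0.1]],[[-10,-18,0],[0,0,0.2]],[[-13,-28,0],[0,0,0.3]],[[-16,-38,0],[0,0,0.4]],[[-16,-38,0],[0,0,0.4]]])

```text
t: 20.05
tcp_pos: [0.4466, 0.1534, 0.1368]
ee_rot: [-1.563, 0.149, -0.157]
wrist_force: [7.8, 3.3, -11.6]
width: 0.0244
```

Request:
jog_arm(plan=[[[0,0,-5],[0,0,0]],[[0,0,-11],[0,0,0]],[[0,0,-17],[0,0,0]],[[0,0,-23],[0,0,0]],[[0,0,-28],[0,0,0]]])

```text
t: 20.47
tcp_pos: [0.4462, 0.1544, 0.1083]
ee_rot: [-1.564, 0.154, -0.16]
wrist_force: [5.2, -0.6, -3.0]
width: 0.0243
```

Request:
jog_arm(plan=[[[0,0,-1],[0,0,0]],[[0,0,-1],[0,0,0]],[[0,0,-1],[0,0,0]],[[0,0,-1],[0,0,0]],[[0,0,-1],[0,0,0]]])

```text
t: 20.88
tcp_pos: [0.4464, 0.1543, 0.1075]
ee_rot: [-1.564, 0.154, -0.16]
wrist_force: [7.0, -0.7, -5.4]
width: 0.024
```

Request:
jog_arm(plan=[[[0,0,-1],[0,0,0]],[[0,0,-1],[0,0,0]],[[0,0,-1],[0,0,0]],[[0,0,-1],[0,0,0]],[[0,0,-1],[0,0,0]]], claw=1)

```text
t: 21.3
tcp_pos: [0.444, 0.1543, 0.1059]
ee_rot: [-1.565, 0.156, -0.156]
wrist_force: [0.5, -0.4, 0.6]
width: 0.0529
```

Request:
jog_arm(plan=[[[0,0,0],[0,0,0]],[[0,0,0],[0,0,0]],[[0,0,0],[0,0,0]],[[0,0,20],[0,0,0]],[[0,0,50],[0,0,0]]])

```text
t: 21.72
tcp_pos: [0.4423, 0.1534, 0.1543]
ee_rot: [-1.568, 0.16, -0.153]
wrist_force: [1.0, 0.9, 0.9]
width: 0.0863
```

Request:
jog_arm(plan=[[[0,0,40],[0,0,0]],[[0,0,80],[0,0,0]],[[0,0,110],[0,0,0]],[[0,0,110],[0,0,0]],[[0,0,110],[0,0,0]]])

```text
t: 22.13
tcp_pos: [0.445, 0.1546, 0.2673]
ee_rot: [-1.563, 0.154, -0.158]
wrist_force: [-0.9, 0.2, -0.5]
width: 0.0921
```

```bash
python3 - <<'E'
from h import *
S=robot.sense(); print(S['tcp_pos'].round(4),S['t'],S['wrist_force'].round(1))
y=np.radians(-11.13); a=np.array([-np.sin(y),np.cos(y)]); n=np.array([np.cos(y),np.sin(y)])
im,d,P=grab('wrist','w7'); X=cloud(P,d); q=X[d>0]; p=q[:,:2]-[.477,.1028]; u=p@n; v=p@a
k=(q[:,2]>.13)&(q[:,2]<.17)&(np.hypot(u+.04,v-.045)<.04); print('knob head u,v',k.sum(),u[k].mean(),v[k].mean(),'top z',np.median(q[k,2]),'(138 at lift 0)')
k=(abs(v-.045)<.006)&(u>-.02)&(u<.03)&(q[:,2]>.09); print('bar top z',np.median(q[k,2]) if k.any() else None,'(96 at lift 0)',k.sum())
for lo,hi in ((-.012,.012),(.02,.04)):
    j=(abs(q[:,2]-.1005)<.008)&(u>lo)&(u<hi)&(abs(v-.045)<.03); print('bar v at u',lo,v[j].mean() if j.any() else None)
k=(abs(u)<.03)&(q[:,2]>.07)&(q[:,2]<.105)&(v>-.15)&(v<.098); j=k&(v<.03); print('v range',np.percentile(v[k],[.2,99.8]),'front u mid',(u[j].min()+u[j].max())/2,'z top',np.percentile(q[j,2],99))
for o in robot.place_of('wrist','knob')[:1]: print(o['p'],onz(P,*o['centre'],.122), 'expected .4465 .1548')
E
```

```text
[0.445  0.1546 0.2673] 22.1333 [-0.9  0.2 -0.5]
knob head u,v 503 -0.03997717428292949 0.044576616255511854 top z 0.14264979788928972 (138 at lift 0)
bar top z 0.10082730556988367 (96 at lift 0) 343
bar v at u -0.012 0.04465732627844407
bar v at u 0.02 0.04481753109614815
v range [-0.10647382  0.08814933] front u mid 2.713646561469836e-05 z top 0.09040693405622581
0.55 [0.44800119 0.15092881 0.122     ] expected .4465 .1548
```

View pics/w7.png

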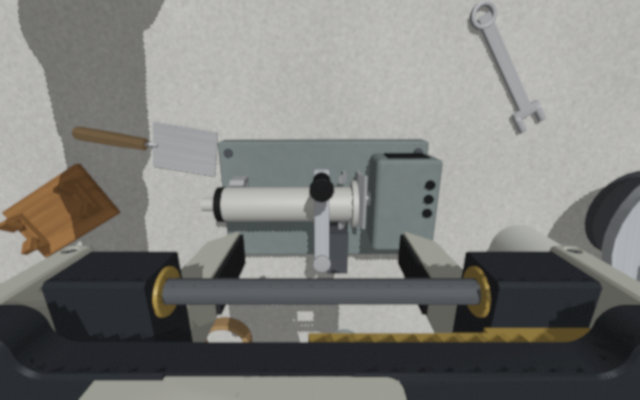

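The bar lies square across the barrel: knob at (322,187), post at (322,265), lift about 5 mm. The cartridge's flange (360,200) is in the slot and the nozzle (207,205) points away from the drive. The gripper is clear, so I hand in.

```bash
python3 -c "
from cell import robot
print(robot.sign_off())"
```

```text
the job is handed in; nothing more can be done
None
```

The cartridge is loaded and clamped in the dispenser, and I handed the job in at about 22 s of the 72 s allowed. I lifted the bar by its knob, turned it about 1.4 rad onto its ledge, and laid the cartridge in the trough. I then turned the bar back, lowered it onto the barrel and let go.

Last checks with the wrist camera, before hand-in:
- **Cartridge:** it lies level, with its axis about 68.4 mm high and under 1 mm off the trough's axis. The flange's rear face is at y ≈ 88 mm and the nozzle tip at y ≈ −106.5 mm, against nominal 88 and −108 mm.
- **Clamp bar:** it is square across the barrel, within about 0.01 rad of closed, and about 4.7 mm above its lowest position.
- **Robot:** the gripper is about 120 mm above the knob and touching nothing.

**Disagreements:**
- The cameras placed the dispenser 2–4 mm apart. I used an origin about 2 mm off the top camera's fit, so the final position checks rest on that value.
- The last trained-network fix on the knob, at low confidence (0.55), was about 4 mm off the depth measurement; I went by the depth.

I didn't measure the bystanders again at the end. The arm was never sent near any of them, and no unexpected contact force showed during the moves.

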